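Fit a burr into a grinder's collet and tighten the nut

ROBOT

A 6-joint arm with a two-finger parallel gripper is mounted at the origin on the work surface. World frame = base frame: x ahead of the robot, y to its left, z up, the work surface at z = 0. Lengths are in m, angles in rad, forces in N, time in s.
With the tool pointing down it reaches from about 0.225 to 0.875 m from the base axis. Payload 3.4 kg.
Tool frame: the origin (TCP) lies on the centre line of the jaws, within the pads' length; the fingertips stand 17 mm ahead of it and the grasp point (between the pads) lies 2 mm behind it; z points along the fingers, x is the direction in which the jaws open and shut, and the axes are right-handed (so a half turn about z gives the same grasp; the last joint's range is limited). The gripper opens to 85 mm and grips with 20 to 120 N. Pads are 22 mm wide; open, the fingers measure 114 mm over their backs; the gripper's body (76 mm by 85 mm) begins 54 mm behind the grasp point. The pads swing forward as they close: fully open they stand 13 mm farther back than shut.
Start: joints at [-1.448, 0.276, 1.505, -0, 1.361, -0.121], TCP at [0.139, -0.558, 0.248] pointing down, gripper open.
Joint ranges: [-2.89, 2.89], [-0.75, 2.08], [0.22, 2.7], [-1.18, 4.32], [0.11, 2.71], [-2.7, 2.7]. Speed limits (rad/s): [2.57, 2.57, 3.14, 3.14, 3.14, 3.14].

INTERFACE

Orientations are given as a unit quaternion [w, x, y, z].
In Python, from workcell import ctrl, get_image gives the robot as it stands. The module is installed in compiled form; this text tells all that it offers.
- The arm moves only by the shell command python3 -m creep 'ROWS'. ROWS is JSON, a list of rows, each a list of 3 entries, a list of its own where there are three numbers: the shift along the world's x, y, z in cm, then the turn, a rotation vector about the world's x, y, z in degrees, then the opening, from 0 (shut) to 1 (fully open). In form: [[[dx, dy, dz], [rx, ry, rz], hand], ...]. A call has exactly 5 rows; each row is the pose to reach, as a shift and turn from the pose commanded when the call began; what a row does not reach only later rows make up. A row lasts 1/8 s, in which the tool goes at most 62.5 mm and 10.7 degrees, less where a joint would pass 70% of its speed; a pose out of reach is approached as far as the arm can. A call with a gripper value outside its range is refused whole. The fingers move at their own pace and stop on an object; the grip force is fixed at half the most. Time passes only in rows, so rows that repeat a pose let the fingers close, or fill a call up. It gives the time, the measured TCP pose, the force and the opening at its end, in the units of the state.
- ctrl.sense(): the state, without advancing time (a new reading comes with each control period).
- get_image(name): name is "side" or "top" or "wrist"; returns a dict with "color" (400x640x3 uint8, red, green, blue), "fx", "fy", "cx", "cy" (pixels), "origin" and "attitude" of the camera in the world; the wrist camera has in their place "T_tool_cam" (4x4, takes a point from camera to tool coordinates, whose origin is the TCP and whose axes are the tool frame's). Camera axes: x right, y down, z forward; pixel columns grow to the right and rows downward; lengths in m; the calibration is good to about 2 mm. A picture is of the moment at which its call begins: read the wrist's pose just before it. There is no depth.
- ctrl.job_done(): hands the job in, once; it reports no verdict.
The state is a dict: "t": time; "joint_positions": joint angles; "joint_vel": joint speeds; "effort": joint torques, N m; "tcp_pos": TCP position; "tcp_rot": TCP orientation; "force": force on the tool from outside, world axes, zero at the start; "moment": the same for the moment, N m; "width": opening from 0.0 (shut) to 1.0 (fully open).
Only numpy, scipy, OpenCV 4.12 (cv2) and the standard library are available. Lean on these libraries where they do the work, as an engineer would, in place of code of your own. Each camera call takes 0.05 s, during which the arm holds its last target. There are 200 camera calls.

TASK

Take the burr with the plain cylindrical head out of the wooden block, put its shank into the collet of the grinder that is clamped upright, and push it gently but fully home against the stiff plug inside. Then turn the collet nut clockwise (seen from above) by its lever until the collet grips the shank firmly, without overtightening it, and let go. Leave the other burrs, the tin and the spanner alone.

Things in the scene. Friction and masses are not known exactly. Their poses are not given: they have to be found in the camera images.
- burr_mid (a point): centre of the head of the burr to be fitted: a 60 g steel rotary cutter that stands upright, shank down, in one of the three holes of the wooden block. Head: flat-topped ridged cylinder, diameter 16 mm, 20 mm long. Shank: diameter 10 mm, 40 mm long, chamfered at its foot. z axis: from foot to head. The foot lies 50 mm below this point, the head's underside 10 mm below it, its top 10 mm above it.
- burr_foot (a point): centre of the flat foot of that burr's shank; z axis along the burr, towards its head
- burr: the same burr, its origin at the foot
- block: fixed wooden block, 50 (x) x 150 (y) x 30 (z) mm, origin at the centre of its underside. Three holes 26 mm deep, 11.2 mm wide, at y = -50, 0 and +50 mm, each with a burr; a standing burr's foot is 4 mm above the bench. Which burr stands in which hole varies.
- grinder: grinder held upright in a fixed bench stand, origin on the spindle axis at the bench. Stand: foot 110 (x) x 90 (y) mm, 14 mm high; clamp block 60 x 68 mm up to 70 mm; black body, diameter 46 mm, up to 84 mm; nose, diameter 36 mm, up to 90 mm; then a 24 mm neck under the nut. Inside sits a stiff plug: it gives way at about 6 N, stops dead when home, does not spring back; over 30 N damages it.
- mouth (a point): centre of the collet's mouth, level with the nut's top face, about 130 mm above the bench, in a dark steel hexagon nut 34 mm across flats, 24 mm high. z up, along the bore. Bore 11.25 mm wide with a 2 mm chamfer. The shank's foot meets the plug 12 to 19 mm below here; the plug is home 24 to 29 mm below here: the depth varies and must be felt, the push rises past 10 N there. With the burr home, its head's top is 31 to 36 mm above here.
- lever_grip (a point): middle of the lever's upright black grip, a post of diameter 14 mm, free to spin, standing 30 mm up from the bar's end, from 8 mm below the mouth's level to 22 mm above it. It goes round the mouth's vertical axis at a radius of 85 mm as the nut turns; 0.3 to 0.85 rad clockwise from the start the jaws meet the shank. A 10 mm wide flat steel bar, 10 to 18 mm below the mouth's level, joins it to the nut.
- jaw: one of three small steel jaws inside the collet, hidden, about 18 mm below the mouth, 8 mm off the axis; they close as the nut turns clockwise. Pushing the lever runs at 4 N (paused) to 7 N (moving); from where the jaws meet the shank the push climbs about 14 N per rad. The grip is right when it is 2 to 4 N above the free push taken the same way; under 1.5 N more it is loose, from 5 N more overtightened. The lever stays where it is left.
- ball_mid (a point): bystander burr with a ball head of diameter 18 mm, same shank, in the block; the point lies 50 mm above its foot
- cone_mid (a point): bystander burr with a pointed conical head, 16 mm wide and 24 mm long, same shank, in the block; the point lies 50 mm above its foot
- tin: bystander: small tin, diameter 66 mm, 55 mm high, origin at the centre of its underside
- spanner: bystander: steel spanner 150 mm long, lying on the bench
There are look-alikes about, which are no part of the job. What is shaped like the burr but blue or yellow is not meant.

How it is judged:
On the way, in this order (a step that is already met when the one before it is completed fails the run):
1. the burr's shank is in the collet and pushed fully home (foot within 2 mm of the stop) (z of burr_foot in the frame of grinder below 0.106 m and horizontal distance between burr_foot and mouth below 0.003 m and angle between the z axis of burr_foot and the z axis of mouth, either way round below 0.08 rad), for 0.2 s.
2. the nut is tightened: the collet's jaws press on the shank with more than 12 N each (contact force between jaw and burr above 12 N), for 0.2 s.
At the end, for the whole second after the job is handed in: The burr stands in the collet, straight within 0.08 rad, its foot within 2 mm of the stop and within 3 mm of the axis, at rest and released, and each jaw grips its shank with 12 to 50 N (all of step 1 and contact force between jaw and burr above 12 N and linear speed of burr below 0.01 m/s); the robot touches nothing.
It fails at once if the shank is pushed against the plug or its stop with more than 30 N (contact force between burr and grinder above 30 N).
It fails at once if the nut is overtightened: a jaw presses on the shank with more than 50 N (contact force between jaw and burr above 50 N).
It fails at once if another burr, the tin or the spanner is moved by more than 20 mm (distance of any of ball_mid, cone_mid, tin, spanner from where it was at the start of the episode above 0.02 m).
It also fails if it takes over 72 s, if anything falls off the work surface, if the arm or the gripper's body presses on something with over 40 N, if the wrist force passes 120 N, or if a joint passes its speed limit or range.

## Working session

There is one attempt and no reset: what is moved stays moved. The work goes in short steps, Python scripts to look and compute and a shell command to move; the robot and the scene stay as the last step left them, time stands still between calls to the robot, and variables do not carry over. Pictures are saved under pics/ and viewed, about 8 in all and at most 12, crops included, and the job is handed in when it is done.

```bash
mkdir -p pics; python3 - <<'E'
from workcell import ctrl,get_image
import cv2,numpy as np
for n in("side","top"):
    d=get_image(n);cv2.imwrite(f"pics/{n}0.png",d["color"][:,:,::-1]);print(n,d["fx"],d["fy"],d["cx"],d["cy"],d["origin"],d["attitude"])
    np.savez(f"{n}0.npz",**d)
s=ctrl.sense();print(s)
E
```

```text
side 385.3479825500177 385.3479825500177 316.3881968696523 201.84044744587183 [0.36703338 0.79811937 0.58381003] [ 0.05574073 -0.09904826  0.86182479 -0.49430804]
top 387.943225971104 387.943225971104 313.1612557451098 200.32059533927142 [0.40403557 0.04282528 0.93815049] [ 0.04587749 -0.69902417  0.71028423 -0.06896936]
{'t': 0.1, 'joint_positions': array([-1.44798156e+00,  2.76526371e-01,  1.50602473e+00, -2.87422676e-05,
        1.36073653e+00, -1.21001699e-01]), 'joint_vel': array([ 2.38017729e-03, -2.59170497e-05, -1.83040428e-03,  2.08865992e-04,
       -1.88225256e-03, -1.15067331e-03]), 'effort': array([ 1.44688205e-03, -4.17701054e+01, -2.46404833e+01, -1.81507862e-04,
        5.73327328e-03, -2.06399292e-06]), 'tcp_pos': array([ 0.13873637, -0.55753187,  0.24752203]), 'tcp_rot': array([-5.88774435e-04,  7.87849259e-01, -6.15867539e-01, -6.09734435e-04]), 'force': array([-0.34814324,  0.13875328, -0.13931797]), 'moment': array([-0.04764689, -0.06579593, -0.04966514]), 'width': 0.999844260158844}
```

View pics/side0.png

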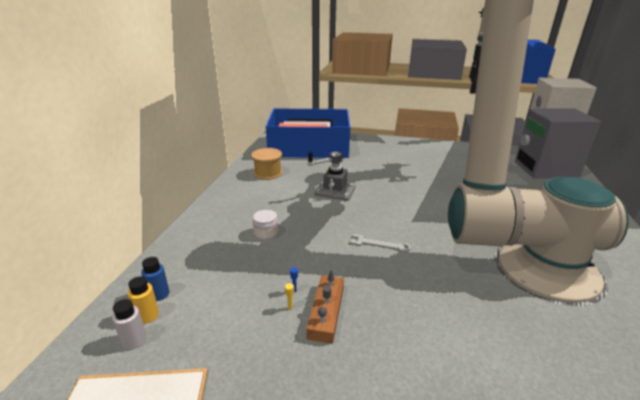

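View pics/top0.png

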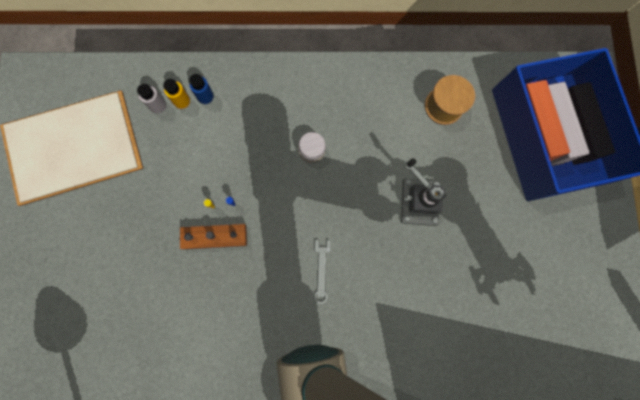

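Side view: block at (326,307) with three burrs at about (331,277), (327,293) and (322,313). The blue (294,275) and yellow (290,293) look-alikes stand beside it. The grinder is at (335,180), with the lever grip at (310,157). Top view: block (212,236), grinder (430,195), grip (411,162). Next I'll enlarge these areas.

```bash
python3 - <<'E'
import cv2,numpy as np
s=cv2.imread("pics/side0.png");t=cv2.imread("pics/top0.png")
c=lambda im,x,y,w,h:cv2.resize(im[y:y+h,x:x+w],(400,300),interpolation=cv2.INTER_CUBIC)
cv2.imwrite("pics/c1.png",np.vstack([np.hstack([c(s,280,262,100,75),c(t,172,190,80,60)]),np.hstack([c(s,295,140,80,60),c(t,385,150,80,60)])]))
E
```

```text
(no output)
```

View pics/c1.png

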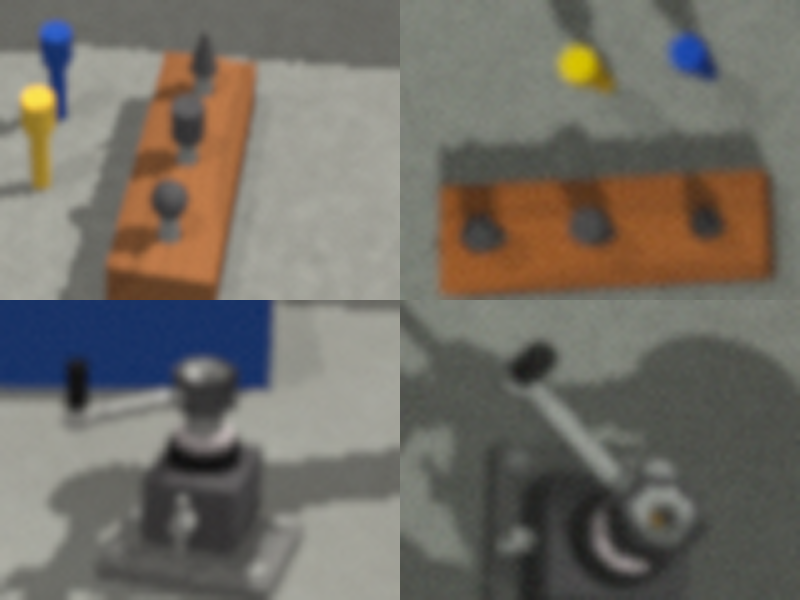

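The cylinder-headed burr is in the middle hole: side (326.8,292), top (210.2,235). The ball (322,311), cone (331,277), yellow and blue ones are ruled out. Mouth: top (437,193.4), side (335.8,153). Grip: top (411.6,162.8), side (310.4,157).

```bash
cat > h.py <<'E'
import numpy as np
from scipy.spatial.transform import Rotation as R
def ray(d,u,v):
    w,x,y,z=d["attitude"];r=R.from_quat([x,y,z,w]).apply([(u-d["cx"])/d["fx"],(v-d["cy"])/d["fy"],1]);return d["origin"],r
def onz(d,u,v,z):
    o,r=ray(d,u,v);return o+r*(z-o[2])/r[2]
def tri(a,b):
    A=[];B=[]
    for o,r in(a,b):
        r=r/np.linalg.norm(r);P=np.eye(3)-np.outer(r,r);A.append(P);B.append(P@o)
    return np.linalg.lstsq(np.vstack(A),np.hstack(B),rcond=None)[0]
def tool(s):
    w,x,y,z=s["tcp_rot"];return R.from_quat([x,y,z,w]).as_matrix(),np.array(s["tcp_pos"])
def wray(d,s,u,v):
    M,p=tool(s);T=d["T_tool_cam"];r=M@T[:3,:3]@np.array([(u-d["cx"])/d["fx"],(v-d["cy"])/d["fy"],1]);return p+M@T[:3,3],r
def wonz(d,s,u,v,z):
    o,r=wray(d,s,u,v);return o+r*(z-o[2])/r[2]
E
python3 - <<'E'
from h import *
S=dict(np.load("side0.npz"));T=dict(np.load("top0.npz"))
for n,a,b,z in(("burr",(326.8,292),(210.2,235),.056),("mouth",(335.8,153.5),(437,193.4),.13),("grip",(310.4,157),(411.6,162.8),.14),("blockL",(0,0),(180.5,237.5),.03),("blockR",(0,0),(246,234.5),.03)):
    print(n,tri(ray(S,*a),ray(T,*b)).round(4),onz(T,*b,z).round(4),onz(S,*a,z).round(4))
from workcell import ctrl
M,p=tool(ctrl.sense());print(M.round(3))
E
```

```text
burr [0.4729 0.2471 0.0517] [0.4725 0.2461 0.056 ] [0.472  0.2516 0.056 ]
mouth [ 0.5491 -0.2508  0.1284] [ 0.5479 -0.2503  0.13  ] [ 0.5494 -0.2474  0.13  ]
grip [ 0.6151 -0.1987  0.1329] [ 0.6132 -0.1965  0.14  ] [ 0.6111 -0.183   0.14  ]
blockL [0.5756 0.3453 0.509 ] [0.4698 0.3201 0.03  ] [11.0695 -8.4702  0.03  ]
blockR [0.5959 0.2846 0.5267] [0.4743 0.1695 0.03  ] [11.0695 -8.4702  0.03  ]
[[ 0.241 -0.97  -0.   ]
 [-0.97  -0.241  0.002]
 [-0.002 -0.    -1.   ]]
```

```bash

python3 -m creep '[[[2.2,5.4,-0.2],[0,0,5],0.6],[[4.4,10.7,-0.4],[0,0,10],0.6],[[6.7,16.1,-0.6],[0,0,15],0.6],[[8.9,21.4,-0.8],[0,0,20],0.6],[[11.1,26.8,-1],[0,0,25.4],0.6]]'
python3 -m creep '[[[2.2,5.4,-0.2],[0,0,5],0.6],[[4.4,10.7,-0.4],[0,0,10],0.6],[[6.7,16.1,-0.6],[0,0,15],0.6],[[8.9,21.4,-0.8],[0,0,20],0.6],[[11.1,26.8,-1],[0,0,25.4],0.6]]'
python3 -m creep '[[[2.2,5.4,-0.8],[0,0,5],0.6],[[4.4,10.7,-1.6],[0,0,10],0.6],[[6.7,16.1,-2.4],[0,0,15],0.6],[[8.9,21.4,-3.1],[0,0,20],0.6],[[11.1,26.8,-3.8],[0,0,25.2],0.6]]'
cat > w.py <<'E'
import sys,cv2,pickle
from workcell import ctrl,get_image
n=sys.argv[1];s=ctrl.sense();d=get_image("wrist");pickle.dump((d,s),open(n+".pkl","wb"));cv2.imwrite(f"pics/{n}.png",d["color"][:,:,::-1])
print(s["t"],s["tcp_pos"],s["tcp_rot"],s["force"],d["T_tool_cam"])
E
python3 w.py w1
```

```text
t: 0.72
tcp_pos: [0.2501, -0.2881, 0.238]
tcp_rot: [-0.0, 0.904, -0.427, 0.0]
force: [0.4, -0.6, 0.5]
width: 0.596
t: 1.35
tcp_pos: [0.3611, -0.0202, 0.2283]
tcp_rot: [0.0, 0.976, -0.217, 0.0]
force: [0.7, -0.5, 0.6]
width: 0.602
t: 1.98
tcp_pos: [0.472, 0.2478, 0.1897]
tcp_rot: [0.0, 1.0, 0.002, -0.0]
force: [1.1, 0.1, 0.7]
width: 0.6
1.975 [0.47204882 0.24783279 0.18969644] [ 3.26010973e-04  9.99998752e-01  1.54037854e-03 -1.30459040e-04] [1.10927    0.09388164 0.66478443] [[ 9.99999666e-01 -8.05716398e-04  1.33665543e-04 -1.73601063e-04]
 [ 7.24661283e-04  9.50796774e-01  3.09814411e-01 -7.97916483e-02]
 [-3.76711318e-04 -3.09814210e-01  9.50797041e-01 -1.25186358e-01]
 [ 0.00000000e+00  0.00000000e+00  0.00000000e+00  1.00000000e+00]]
```

View pics/w1.png

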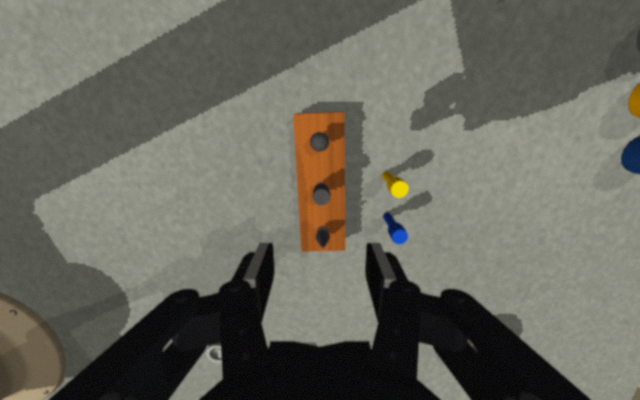

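```bash
python3 - <<'E'
import cv2
i=cv2.imread("pics/w1.png")
cv2.imwrite("pics/w1c.png",cv2.resize(i[165:225,280:360],None,fx=10,fy=10,interpolation=cv2.INTER_CUBIC))
E
```

```text
(no output)
```

View pics/w1c.png

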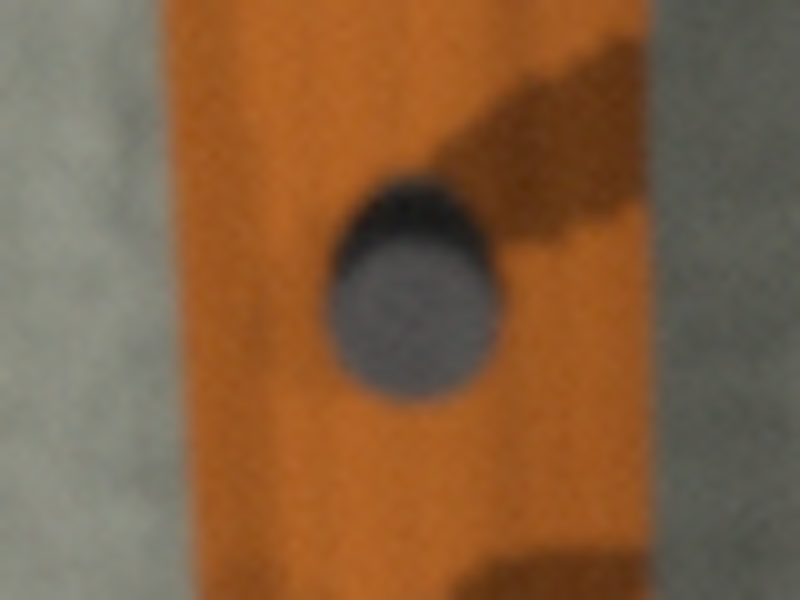

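The close crop shows a flat grey circular top, so this is the cylinder head. The disc centre is (413,320), which is pixel (320.9,196.6).

```bash
python3 - <<'E'
from h import *
import pickle
d,s=pickle.load(open("w1.pkl","rb"));print(wonz(d,s,320.9,196.6,.064), s["tcp_pos"])
E
```

```text
[0.47334224 0.24823634 0.064     ] [0.47204882 0.24783279 0.18969644]
```

```bash

python3 -m creep '[[[0.1,0,-4],[0,0,0],0.6],[[0.1,0,-8],[0,0,0],0.6],[[0.1,0,-11],[0,0,0],0.6],[[0.1,0,-12.6],[0,0,0],0.6],[[0.1,0,-13.2],[0,0,0],0.6]]'
python3 -m creep '[[[0,0,0],[0,0,0],0.3],[[0,0,0],[0,0,0],0],[[0,0,0],[0,0,0],0],[[0,0,0],[0,0,0],0],[[0,0,0],[0,0,0],0]]'
python3 -m creep '[[[0,0,0.5],[0,0,0],0],[[0,0,2],[0,0,0],0],[[0,0,4],[0,0,0],0],[[0,0,6],[0,0,0],0],[[0,0,8],[0,0,0],0]]'
python3 w.py w2
```

```text
t: 2.65
tcp_pos: [0.4719, 0.2454, 0.057]
tcp_rot: [0.0, 1.0, -0.0, -0.001]
force: [0.0, 1.0, 0.1]
width: 0.599
t: 3.28
tcp_pos: [0.4735, 0.2462, 0.0592]
tcp_rot: [-0.0, 1.0, -0.0, 0.001]
force: [0.3, -0.3, 6.3]
width: 0.156
t: 3.9
tcp_pos: [0.4722, 0.2458, 0.1396]
tcp_rot: [0.0, 1.0, -0.0, -0.0]
force: [0.2, 0.5, 0.1]
width: 0.166
3.9 [0.47216085 0.24581018 0.13956031] [ 1.23542616e-04  9.99999857e-01 -2.76411451e-04 -4.41770224e-04] [0.22190943 0.50651046 0.07989509] [[ 9.99999666e-01 -8.06219649e-04  1.34965185e-04 -1.74764632e-04]
 [ 7.24737830e-04  9.50797352e-01  3.09812637e-01 -7.97908663e-02]
 [-3.78101576e-04 -3.09812436e-01  9.50797619e-01 -1.25186090e-01]
 [ 0.00000000e+00  0.00000000e+00  0.00000000e+00  1.00000000e+00]]
```

```bash
python3 - <<'E'
import cv2
i=cv2.imread("pics/w2.png")
cv2.imwrite("pics/w2c.png",cv2.resize(i[150:350,190:450],None,fx=3,fy=3,interpolation=cv2.INTER_CUBIC))
E
```

```text
(no output)
```

View pics/w2c.png

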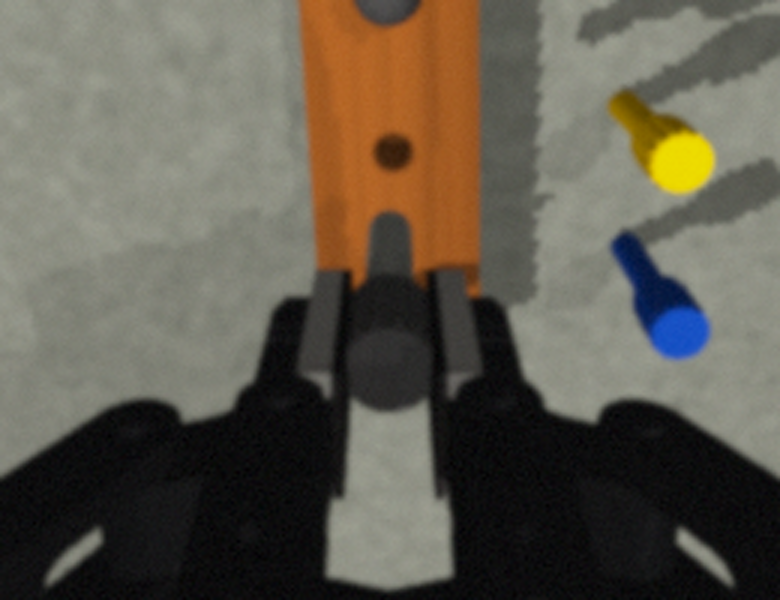

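The burr is held by its head, with the empty hole at crop (392,152). The foot's far edge is at crop (390,213) and the head-top centre at (389,372).

```bash
python3 - <<'E'
import pickle,numpy as np
d,s=pickle.load(open("w2.pkl","rb"));T=d["T_tool_cam"]
def at(u,v,z):
    r=T[:3,:3]@np.array([(u-d["cx"])/d["fx"],(v-d["cy"])/d["fy"],1]);o=T[:3,3];return (o+r*(z-o[2])/r[2]).round(4)
print("top",at(319.7,273.8,-.006),"foot far edge",at(319.9,220.6,.054),"disc lo/hi edge",at(319.7,150+411/3,-.006),at(319.7,150+329/3,-.006))
print("left/right edges",at(190+347/3,273,-.006),at(190+432/3,273,-.006))
print(d["cx"],d["fx"])
E
```

```text
top [-0.     -0.0026 -0.006 ] foot far edge [ 0.0002 -0.0058  0.054 ] disc lo/hi edge [-0.      0.0049 -0.006 ] [-0.     -0.0104 -0.006 ]
left/right edges [-0.0068 -0.0031 -0.006 ] [ 0.007 -0.003 -0.006]
319.33525456275777 281.18775230148185
```

```bash

python3 -m creep '[[[0.8,-4,2.5],[0,0,0],0],[[1.5,-9,5],[0,0,0],0],[[2.3,-14,7.5],[0,0,0],0],[[3,-19,9.5],[0,0,0],0],[[3.8,-24,9.5],[0,0,0],0]]'
python3 -m creep '[[[0.8,-6,0],[0,0,0],0],[[1.6,-12,0],[0,0,0],0],[[2.4,-18,0],[0,0,0],0],[[3.2,-23,0],[0,0,0],0],[[3.9,-25.7,0],[0,0,0],0]]'
python3 -m creep '[[[0,0,0],[0,0,0],0],[[0,0,0],[0,0,0],0],[[0,0,0],[0,0,0],0],[[0,0,0],[0,0,0],0],[[0,0,0],[0,0,0],0]]'
python3 w.py w3|head -1; python3 - <<'E'
import cv2
i=cv2.imread("pics/w3.png")
cv2.imwrite("pics/w3c.png",cv2.resize(i[150:300,220:420],None,fx=4,fy=4,interpolation=cv2.INTER_CUBIC))
E
```

```text
t: 4.58
tcp_pos: [0.5114, 0.0044, 0.2354]
tcp_rot: [0.0, 1.0, -0.0, 0.002]
force: [1.2, -0.0, -0.4]
width: 0.161
t: 5.2
tcp_pos: [0.5493, -0.2536, 0.233]
tcp_rot: [-0.0, 1.0, -0.002, -0.001]
force: [0.9, 0.8, -1.1]
width: 0.163
t: 5.82
tcp_pos: [0.5498, -0.2504, 0.2336]
tcp_rot: [0.0, 1.0, 0.0, 0.0]
force: [-0.1, -1.3, 0.3]
width: 0.16
5.825 [ 0.54982579 -0.2503594   0.23360405] [5.73861008e-05 9.99999966e-01 1.80588365e-04 1.79797768e-04] [-0.11310524 -1.32970826  0.3248086 ] [[ 9.99999666e-01 -8.05763870e-04  1.34952416e-04 -1.74894403e-04]
```

View pics/w3c.png

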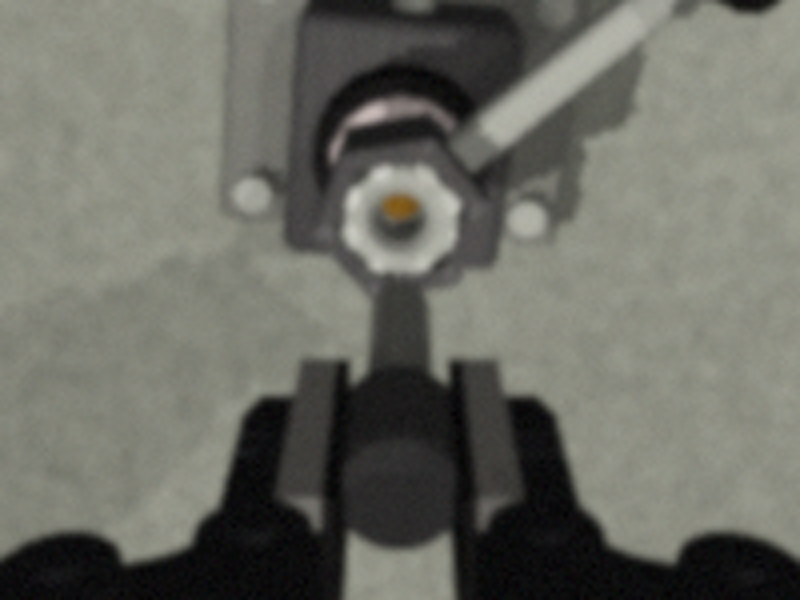

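Mouth centre is at crop (402,218), pixel (320.1,204.2). The shank's far edge is at crop (400,277), pixel (319.6,218.9).

```bash
python3 - <<'E'
from h import *
import pickle
d,s=pickle.load(open("w3.pkl","rb"));M,p=tool(s)
print("mouth z.128-.132",[wonz(d,s,320.1,204.2,z) for z in(.128,.13,.132)])
print("foot edge",[wonz(d,s,319.6,u,p[2]-.054) for u in(218.9,220.6)],p)
T=d["T_tool_cam"];print("mouth in tool",M.T@(wonz(d,s,320.1,204.2,.13)-p))
E
```

```text
mouth z.128-.132 [array([ 0.55038238, -0.25045978,  0.128     ]), array([ 0.5503754, -0.2497673,  0.13     ]), array([ 0.55036842, -0.24907482,  0.132     ])]
foot edge [array([ 0.54986443, -0.24326161,  0.17960405]), array([ 0.54986434, -0.24451955,  0.17960405])] [ 0.54982579 -0.2503594   0.23360405]
mouth in tool [ 0.00051257 -0.0006038   0.10360418]
```

```bash

python3 -m creep '[[[0,0,-1],[0,0,0],0],[[0,-0.05,-2],[0,0,0],0],[[0.04,-0.08,-3],[0,0,0],0],[[0.04,-0.08,-3.8],[0,0,0],0],[[0.04,-0.08,-4.2],[0,0,0],0]]'
python3 -m creep '[[[0,0,0],[0,0,0],0],[[0,0,-0.1],[0,0,0],0],[[0,0,-0.2],[0,0,0],0],[[0,0,-0.3],[0,0,0],0],[[0,0,-0.4],[0,0,0],0]]'
python3 -m creep '[[[0,0,-0.1],[0,0,0],0],[[0,0,-0.2],[0,0,0],0],[[0,0,-0.3],[0,0,0],0],[[0,0,-0.4],[0,0,0],0],[[0,0,-0.4],[0,0,0],0]]'

```

```text
t: 6.5
tcp_pos: [0.55, -0.2517, 0.1904]
tcp_rot: [-0.0, 1.0, -0.0, -0.0]
force: [0.3, 0.4, -1.2]
width: 0.163
t: 7.12
tcp_pos: [0.5502, -0.2519, 0.1874]
tcp_rot: [0.0, 1.0, -0.0, 0.0]
force: [-0.1, 0.2, -0.0]
width: 0.163
t: 7.75
tcp_pos: [0.5502, -0.2518, 0.1832]
tcp_rot: [-0.0, 1.0, -0.0, -0.0]
force: [-0.5, -0.1, -0.9]
width: 0.163
```

```bash
cat > ok.sh <<'E'
o=$(cat); echo "$o" | egrep 'tcp_pos|force|^t:' | tr '\n' ' '; echo
echo "$o" | awk -v m=$1 -F'[][,]' '/force/{a=$4;if(a<0)a=-a;b=$2*$2+$3*$3;exit !(a<m&&b<m*m)}'
E
python3 -m creep '[[[0,0,-0.1],[0,0,0],0],[[0,0,-0.2],[0,0,0],0],[[0,0,-0.3],[0,0,0],0],[[0,0,-0.4],[0,0,0],0],[[0,0,-0.4],[0,0,0],0]]' | bash ok.sh 4 &&
python3 -m creep '[[[0,0,-0.1],[0,0,0],0],[[0,0,-0.2],[0,0,0],0],[[0,0,-0.3],[0,0,0],0],[[0,0,-0.4],[0,0,0],0],[[0,0,-0.4],[0,0,0],0]]' | bash ok.sh 4 &&
python3 -m creep '[[[0,0,-0.1],[0,0,0],0],[[0,0,-0.2],[0,0,0],0],[[0,0,-0.2],[0,0,0],0],[[0,0,-0.3],[0,0,0],0],[[0,0,-0.3],[0,0,0],0]]' | bash ok.sh 4 &&
python3 -m creep '[[[0,0,-0.1],[0,0,0],0],[[0,0,-0.2],[0,0,0],0],[[0,0,-0.2],[0,0,0],0],[[0,0,-0.3],[0,0,0],0],[[0,0,-0.3],[0,0,0],0]]' | bash ok.sh 4
```

```text
t: 8.38 tcp_pos: [0.5501, -0.2518, 0.1792] force: [-1.4, -0.1, -0.7] 
t: 9.0 tcp_pos: [0.5501, -0.2518, 0.1752] force: [-0.2, -0.1, -0.3] 
t: 9.62 tcp_pos: [0.5501, -0.2518, 0.1722] force: [-0.1, 0.8, -0.9] 
t: 10.25 tcp_pos: [0.5503, -0.2519, 0.1699] force: [-1.2, 0.3, 2.8]
```

```bash

python3 -m creep '[[[0,0,-0.05],[0,0,0],0],[[0,0,-0.1],[0,0,0],0],[[0,0,-0.15],[0,0,0],0],[[0,0,-0.2],[0,0,0],0],[[0,0,-0.2],[0,0,0],0]]' | bash ok.sh 9 &&
python3 -m creep '[[[0,0,-0.05],[0,0,0],0],[[0,0,-0.1],[0,0,0],0],[[0,0,-0.15],[0,0,0],0],[[0,0,-0.2],[0,0,0],0],[[0,0,-0.2],[0,0,0],0]]' | bash ok.sh 9 &&
python3 -m creep '[[[0,0,-0.05],[0,0,0],0],[[0,0,-0.1],[0,0,0],0],[[0,0,-0.15],[0,0,0],0],[[0,0,-0.2],[0,0,0],0],[[0,0,-0.2],[0,0,0],0]]' | bash ok.sh 9
```

```text
t: 10.88 tcp_pos: [0.5503, -0.2519, 0.168] force: [-0.3, 0.5, 4.9] 
t: 11.5 tcp_pos: [0.5504, -0.252, 0.1658] force: [-1.4, 1.2, 4.8] 
t: 12.12 tcp_pos: [0.5503, -0.252, 0.1637] force: [-0.6, 0.9, 4.8]
```

```bash

python3 -m creep '[[[0,0,-0.04],[0,0,0],0],[[0,0,-0.08],[0,0,0],0],[[0,0,-0.12],[0,0,0],0],[[0,0,-0.16],[0,0,0],0],[[0,0,-0.16],[0,0,0],0]]' | bash ok.sh 8 &&
python3 -m creep '[[[0,0,-0.03],[0,0,0],0],[[0,0,-0.06],[0,0,0],0],[[0,0,-0.09],[0,0,0],0],[[0,0,-0.12],[0,0,0],0],[[0,0,-0.12],[0,0,0],0]]' | bash ok.sh 8 &&
python3 -m creep '[[[0,0,-0.03],[0,0,0],0],[[0,0,-0.06],[0,0,0],0],[[0,0,-0.09],[0,0,0],0],[[0,0,-0.1],[0,0,0],0],[[0,0,-0.1],[0,0,0],0]]' | bash ok.sh 8 &&
python3 -m creep '[[[0,0,-0.03],[0,0,0],0],[[0,0,-0.06],[0,0,0],0],[[0,0,-0.09],[0,0,0],0],[[0,0,-0.1],[0,0,0],0],[[0,0,-0.1],[0,0,0],0]]' | bash ok.sh 8 &&
python3 -m creep '[[[0,0,-0.03],[0,0,0],0],[[0,0,-0.06],[0,0,0],0],[[0,0,-0.09],[0,0,0],0],[[0,0,-0.1],[0,0,0],0],[[0,0,-0.1],[0,0,0],0]]' | bash ok.sh 8
```

```text
t: 12.75 tcp_pos: [0.5504, -0.2519, 0.162] force: [-1.2, 1.0, 5.5] 
t: 13.38 tcp_pos: [0.5504, -0.2519, 0.1608] force: [-0.6, -0.0, 5.6] 
t: 14.0 tcp_pos: [0.5504, -0.2519, 0.1597] force: [-0.8, 0.5, 4.9] 
t: 14.62 tcp_pos: [0.5504, -0.252, 0.1592] force: [-1.0, -0.6, 6.6] 
t: 15.25 tcp_pos: [0.5505, -0.2521, 0.1591] force: [-1.8, 0.4, 10.7]
```

```bash

python3 -m creep '[[[0,0,-0.02],[0,0,0],0],[[0,0,-0.04],[0,0,0],0],[[0,0,-0.06],[0,0,0],0],[[0,0,-0.06],[0,0,0],0],[[0,0,-0.06],[0,0,0],0]]' | bash ok.sh 20
python3 w.py w4|head -1;  python3 - <<'E'
import cv2
i=cv2.imread("pics/w4.png")
cv2.imwrite("pics/w4c.png",cv2.resize(i[100:300,200:500],None,fx=2.6,fy=2.6,interpolation=cv2.INTER_CUBIC))
E
```

```text
t: 15.88 tcp_pos: [0.5505, -0.2522, 0.1591] force: [-2.5, 1.1, 12.7] 
15.875 [ 0.55054812 -0.25218378  0.15905895] [ 7.29033141e-04  9.99999234e-01 -2.36189054e-04  9.72298565e-04] [-2.52264563  1.10481849 12.66521419] [[ 9.99999667e-01 -8.05538382e-04  1.34254328e-04 -1.75896438e-04]
```

View pics/w4c.png

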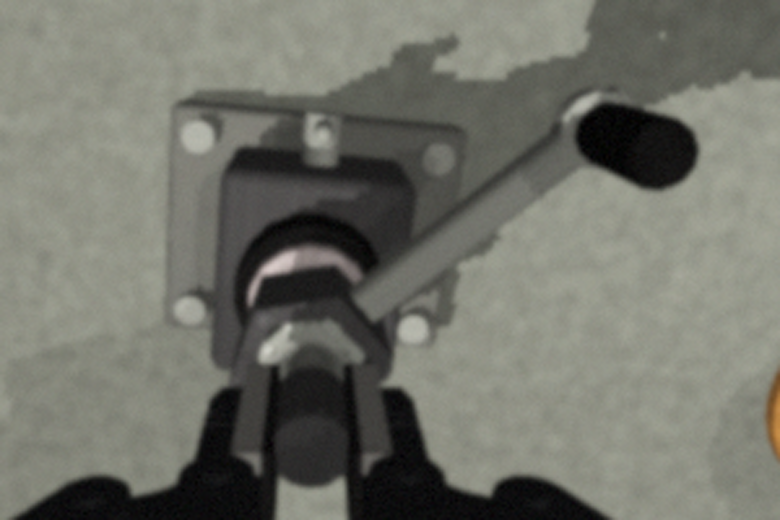

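Seated: the push climbed past 10 N and the arm stopped. Lever grip top is at crop (662,153), and its foot is around (600,122). Now I'll unload, release and lift.

```bash

python3 -m creep '[[[0,0,0.1],[0,0,0],0],[[0,0,0.25],[0,0,0],0],[[0,0,0.25],[0,0,0],0.3],[[0,0,0.25],[0,0,0],0.5],[[0,0,0.25],[0,0,0],0.5]]'
python3 -m creep '[[[0,0,1],[0,0,0],0.5],[[0,0,3],[0,0,0],0.5],[[0,0,6],[0,0,0],0.5],[[0,0,9],[0,0,0],0.5],[[0,0,9],[0,0,0],0.5]]'
python3 - <<'E'
from h import *
import pickle
d,s=pickle.load(open("w4.pkl","rb"));g=wonz(d,s,200+662/2.6-.3,100+153/2.6-.3,.152);b=wonz(d,s,200+600/2.6-.3,100+125/2.6-.3,.122)
m=np.array([.5503,-.2515]);
for q in(g,b): v=q[:2]-m;print(q,np.hypot(*v),np.degrees(np.arctan2(v[1],v[0])))
from workcell import ctrl;print(ctrl.sense()["tcp_pos"])
E
python3 w.py w5 >/dev/null;  python3 - <<'E'
import cv2
i=cv2.imread("pics/w5.png")
cv2.imwrite("pics/w5c.png",cv2.resize(i[120:300,230:470],None,fx=3.3,fy=3.3,interpolation=cv2.INTER_CUBIC))
E
```

```text
t: 16.55
tcp_pos: [0.55, -0.2517, 0.1589]
tcp_rot: [-0.0, 1.0, -0.0, -0.0]
force: [-0.6, 0.8, 0.1]
width: 0.503
t: 17.18
tcp_pos: [0.5517, -0.2527, 0.2529]
tcp_rot: [0.002, 1.0, -0.0, 0.003]
force: [0.3, -0.7, -0.4]
width: 0.501
[ 0.61424998 -0.19544094  0.152     ] 0.08504244745070617 41.23806384806992
[ 0.61420024 -0.19449134  0.122     ] 0.08563426453143573 41.73777906965966
[ 0.55166586 -0.25270253  0.2528663 ]
```

View pics/w5c.png

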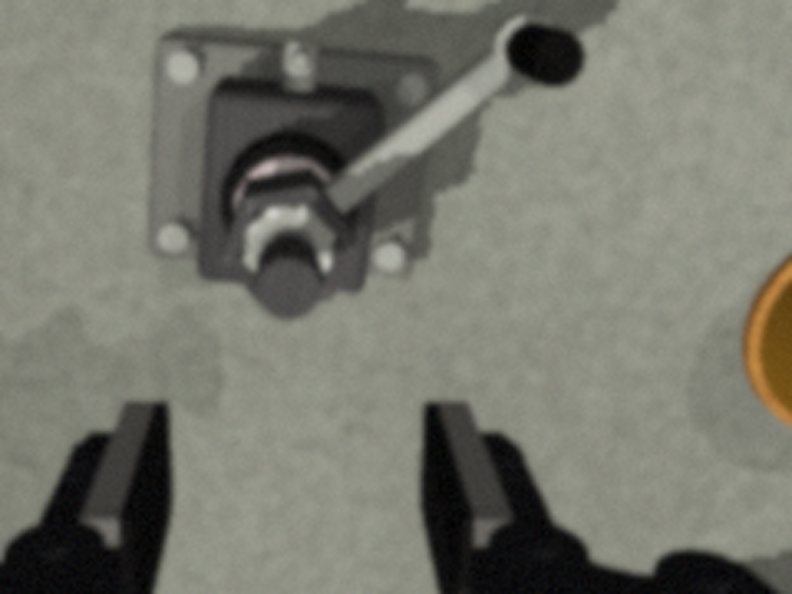

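Burr stands upright in the collet (head top at crop (288,285)). The lever grip is at (0.614,-0.195), about 85 mm from the axis at 41°, which matches the description. Next I'll take the grip with the jaws tangential.

```bash

python3 -m creep '[[[1.3,1.2,0],[0,0,-10],0.5],[[2.6,2.4,0],[0,0,-20],0.5],[[3.9,3.6,0],[0,0,-30],0.5],[[5.2,4.8,0],[0,0,-40],0.5],[[6.4,5.7,0],[0,0,-49],0.5]]'
python3 -m creep '[[[0,0,-2],[0,0,0],0.5],[[0,0,-4],[0,0,0],0.5],[[0,0,-5],[0,0,0],0.5],[[0,0,-5],[0,0,0],0.5],[[0,0,-5],[0,0,0],0.5]]'
python3 w.py w6 >/dev/null;  python3 - <<'E'
import cv2
i=cv2.imread("pics/w6.png")
cv2.imwrite("pics/w6.png",cv2.resize(i,(800,500)))
E
```

```text
t: 17.85
tcp_pos: [0.6139, -0.194, 0.2478]
tcp_rot: [0.0, 0.909, -0.417, -0.001]
force: [-0.3, 0.5, -0.2]
width: 0.503
t: 18.48
tcp_pos: [0.6145, -0.195, 0.2]
tcp_rot: [0.0, 0.91, -0.415, 0.001]
force: [0.3, -0.1, 1.0]
width: 0.502
```

View pics/w6.png

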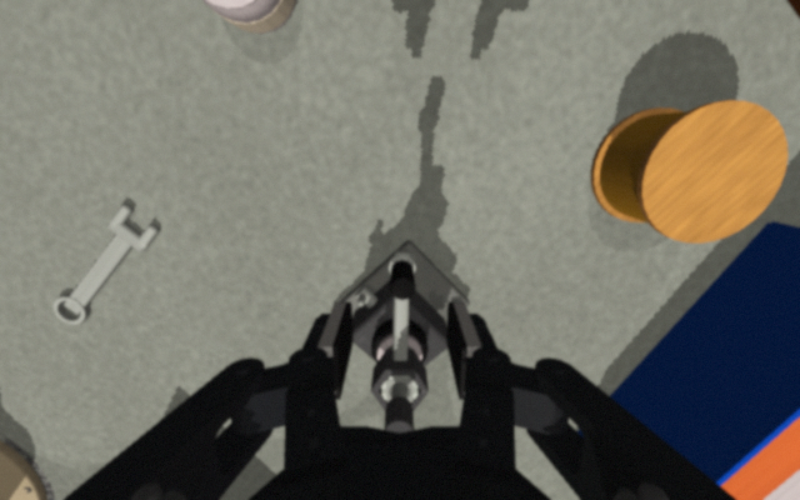

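```bash

python3 -m creep '[[[0,0,-2],[0,0,0],0.5],[[0,0,-4],[0,0,0],0.5],[[0,0,-5.2],[0,0,0],0.4],[[0,0,-5.8],[0,0,0],0.3],[[0,0,-5.8],[0,0,0],0.3]]'
cat > f.py <<'E'
# reads creep output; prints lever angle of tool (rad clockwise from start), radial error, tangential (resisting) and radial force
import sys,re,numpy as np
A=np.array([.5502,-.2502]);o=sys.stdin.read();g=lambda k:np.array(eval(re.search(k+r": (\[.*\])",o)[1]))
v=g("tcp_pos")[:2]-A;a=np.arctan2(v[1],v[0]);F=g("force");t=np.array([np.sin(a),-np.cos(a)]);u=v/np.hypot(*v)
print(re.search("t: ([\d.]+)",o)[1],"th %.3f r %.1f z %.1f  resist %.2f radial %.2f fz %.1f"%(np.radians(40.8)-a,np.hypot(*v)*1e3,g("tcp_pos")[2]*1e3,-F[:2]@t,F[:2]@u,F[2]))
sys.exit(int(-F[:2]@t>float(sys.argv[1])))
E
python3 - <<'E'
import numpy as np
p=lambda th:8.5*np.array([np.cos(.712-th),np.sin(.712-th)])
for k in range(12):
    print(k/10,[list((p(k/10+j)-p(k/10)).round(2)) for j in(.033,.067,.1)])
E
```

```text
t: 19.15
tcp_pos: [0.6143, -0.1949, 0.1415]
tcp_rot: [0.0, 0.91, -0.415, 0.0]
force: [0.3, 0.9, 0.9]
width: 0.302
0.0 [[np.float64(0.18), np.float64(-0.22)], [np.float64(0.36), np.float64(-0.44)], [np.float64(0.52), np.float64(-0.67)]]
0.1 [[np.float64(0.16), np.float64(-0.23)], [np.float64(0.31), np.float64(-0.48)], [np.float64(0.45), np.float64(-0.72)]]
0.2 [[np.float64(0.13), np.float64(-0.25)], [np.float64(0.26), np.float64(-0.51)], [np.float64(0.38), np.float64(-0.76)]]
0.3 [[np.float64(0.11), np.float64(-0.26)], [np.float64(0.21), np.float64(-0.53)], [np.float64(0.3), np.float64(-0.79)]]
0.4 [[np.float64(0.08), np.float64(-0.27)], [np.float64(0.16), np.float64(-0.55)], [np.float64(0.22), np.float64(-0.82)]]
0.5 [[np.float64(0.05), np.float64(-0.28)], [np.float64(0.1), np.float64(-0.56)], [np.float64(0.14), np.float64(-0.84)]]
0.6 [[np.float64(0.03), np.float64(-0.28)], [np.float64(0.04), np.float64(-0.57)], [np.float64(0.05), np.float64(-0.85)]]
0.7 [[np.float64(-0.0), np.float64(-0.28)], [np.float64(-0.01), np.float64(-0.57)], [np.float64(-0.03), np.float64(-0.85)]]
0.8 [[np.float64(-0.03), np.float64(-0.28)], [np.float64(-0.07), np.float64(-0.57)], [np.float64(-0.12), np.float64(-0.84)]]
0.9 [[np.float64(-0.06), np.float64(-0.27)], [np.float64(-0.13), np.float64(-0.56)], [np.float64(-0.2), np.float64(-0.83)]]
1.0 [[np.float64(-0.08), np.float64(-0.27)], [np.float64(-0.18), np.float64(-0.54)], [np.float64(-0.28), np.float64(-0.8)]]
1.1 [[np.float64(-0.11), np.float64(-0.26)], [np.float64(-0.23), np.float64(-0.52)], [np.float64(-0.36), np.float64(-0.77)]]
```

```bash

python3 -m creep '[[[0.18,-0.22,0],[0,0,-2],0.3],[[0.36,-0.44,0],[0,0,-4],0.3],[[0.52,-0.67,0],[0,0,-5.7],0.3],[[0.52,-0.67,0],[0,0,-5.7],0.3],[[0.52,-0.67,0],[0,0,-5.7],0.3]]' | python3 f.py 8 &&
python3 -m creep '[[[0.16,-0.23,0],[0,0,-2],0.3],[[0.31,-0.48,0],[0,0,-4],0.3],[[0.45,-0.72,0],[0,0,-5.7],0.3],[[0.45,-0.72,0],[0,0,-5.7],0.3],[[0.45,-0.72,0],[0,0,-5.7],0.3]]' | python3 f.py 8 &&
python3 -m creep '[[[0.13,-0.25,0],[0,0,-2],0.3],[[0.26,-0.51,0],[0,0,-4],0.3],[[0.38,-0.76,0],[0,0,-5.7],0.3],[[0.38,-0.76,0],[0,0,-5.7],0.3],[[0.38,-0.76,0],[0,0,-5.7],0.3]]' | python3 f.py 8 &&
python3 -m creep '[[[0.11,-0.26,0],[0,0,-2],0.3],[[0.21,-0.53,0],[0,0,-4],0.3],[[0.3,-0.79,0],[0,0,-5.7],0.3],[[0.3,-0.79,0],[0,0,-5.7],0.3],[[0.3,-0.79,0],[0,0,-5.7],0.3]]' | python3 f.py 8
```

```text
19.77 th 0.092 r 84.7 z 141.6  resist 2.58 radial 0.86 fz 2.6
20.4 th 0.178 r 84.6 z 141.5  resist 6.65 radial -0.24 fz 2.8
21.02 th 0.277 r 84.7 z 141.5  resist 6.46 radial 0.58 fz 3.7
21.65 th 0.377 r 84.8 z 141.4  resist 6.10 radial 0.11 fz 2.9f.py:5: SyntaxWarning: invalid escape sequence '\d'
  print(re.search("t: ([\d.]+)",o)[1],"th %.3f r %.1f z %.1f  resist %.2f radial %.2f fz %.1f"%(np.radians(40.8)-a,np.hypot(*v)*1e3,g("tcp_pos")[2]*1e3,-F[:2]@t,F[:2]@u,F[2]))
f.py:5: SyntaxWarning: invalid escape sequence '\d'
  print(re.search("t: ([\d.]+)",o)[1],"th %.3f r %.1f z %.1f  resist %.2f radial %.2f fz %.1f"%(np.radians(40.8)-a,np.hypot(*v)*1e3,g("tcp_pos")[2]*1e3,-F[:2]@t,F[:2]@u,F[2]))
f.py:5: SyntaxWarning: invalid escape sequence '\d'
  print(re.search("t: ([\d.]+)",o)[1],"th %.3f r %.1f z %.1f  resist %.2f radial %.2f fz %.1f"%(np.radians(40.8)-a,np.hypot(*v)*1e3,g("tcp_pos")[2]*1e3,-F[:2]@t,F[:2]@u,F[2]))
f.py:5: SyntaxWarning: invalid escape sequence '\d'
  print(re.search("t: ([\d.]+)",o)[1],"th %.3f r %.1f z %.1f  resist %.2f radial %.2f fz %.1f"%(np.radians(40.8)-a,np.hypot(*v)*1e3,g("tcp_pos")[2]*1e3,-F[:2]@t,F[:2]@u,F[2]))
```

```bash
sed -i 's/"t: (\[/r"t: ([/' f.py
python3 -m creep '[[[0.08,-0.27,0],[0,0,-2],0.3],[[0.16,-0.55,0],[0,0,-4],0.3],[[0.22,-0.82,0],[0,0,-5.7],0.3],[[0.22,-0.82,0],[0,0,-5.7],0.3],[[0.22,-0.82,0],[0,0,-5.7],0.3]]' | python3 f.py 7.4 &&
python3 -m creep '[[[0.05,-0.28,0],[0,0,-2],0.3],[[0.1,-0.56,0],[0,0,-4],0.3],[[0.14,-0.84,0],[0,0,-5.7],0.3],[[0.14,-0.84,0],[0,0,-5.7],0.3],[[0.14,-0.84,0],[0,0,-5.7],0.3]]' | python3 f.py 7.4 &&
python3 -m creep '[[[0.03,-0.28,0],[0,0,-2],0.3],[[0.04,-0.57,0],[0,0,-4],0.3],[[0.05,-0.85,0],[0,0,-5.7],0.3],[[0.05,-0.85,0],[0,0,-5.7],0.3],[[0.05,-0.85,0],[0,0,-5.7],0.3]]' | python3 f.py 7.4 &&
python3 -m creep '[[[0,-0.28,0],[0,0,-2],0.3],[[-0.01,-0.57,0],[0,0,-4],0.3],[[-0.03,-0.85,0],[0,0,-5.7],0.3],[[-0.03,-0.85,0],[0,0,-5.7],0.3],[[-0.03,-0.85,0],[0,0,-5.7],0.3]]' | python3 f.py 7.4 &&
python3 -m creep '[[[-0.03,-0.28,0],[0,0,-2],0.3],[[-0.07,-0.57,0],[0,0,-4],0.3],[[-0.12,-0.84,0],[0,0,-5.7],0.3],[[-0.12,-0.84,0],[0,0,-5.7],0.3],[[-0.12,-0.84,0],[0,0,-5.7],0.3]]' | python3 f.py 7.4
```

```text
22.28 th 0.478 r 84.9 z 141.5  resist 6.04 radial -0.31 fz 2.6
22.9 th 0.579 r 85.0 z 141.5  resist 6.01 radial -0.40 fz 3.1
23.52 th 0.678 r 85.1 z 141.5  resist 6.21 radial -0.09 fz 2.2
24.15 th 0.779 r 85.2 z 141.5  resist 5.72 radial 0.12 fz 2.0
24.78 th 0.878 r 85.3 z 141.5  resist 6.02 radial 0.21 fz 1.3
```

```bash
cd .;
python3 -m creep '[[[-0.06,-0.27,0],[0,0,-2],0.3],[[-0.13,-0.56,0],[0,0,-4],0.3],[[-0.2,-0.83,0],[0,0,-5.7],0.3],[[-0.2,-0.83,0],[0,0,-5.7],0.3],[[-0.2,-0.83,0],[0,0,-5.7],0.3]]' | python3 f.py 7.4 &&
python3 -m creep '[[[-0.08,-0.27,0],[0,0,-2],0.3],[[-0.18,-0.54,0],[0,0,-4],0.3],[[-0.28,-0.8,0],[0,0,-5.7],0.3],[[-0.28,-0.8,0],[0,0,-5.7],0.3],[[-0.28,-0.8,0],[0,0,-5.7],0.3]]' | python3 f.py 7.4
```

```text
25.4 th 0.975 r 85.3 z 141.6  resist 7.22 radial -0.50 fz 1.8
26.02 th 1.069 r 85.5 z 141.6  resist 7.81 radial 0.61 fz 1.2
```

```bash
cd .;
python3 -m creep '[[[0,0,0],[0,0,0],0.3],[[-0.11,-0.26,0],[0,0,-2],0.3],[[-0.23,-0.52,0],[0,0,-3.8],0.3],[[-0.23,-0.52,0],[0,0,-3.8],0.3],[[-0.23,-0.52,0],[0,0,-3.8],0.3]]' | python3 f.py 9
```

```text
26.65 th 1.131 r 85.5 z 141.6  resist 7.34 radial 0.01 fz 1.5
```

```bash
cd .;
python3 -m creep '[[[0,0,0],[0,0,0],0.3],[[0,0,0],[0,0,0],0.3],[[0,0,0],[0,0,0],0.3],[[0,0,0],[0,0,0],0.3],[[0,0,0],[0,0,0],0.3]]' | python3 f.py 9
python3 -m creep '[[[0,0,0],[0,0,0],0.3],[[0,0,0],[0,0,0],0.3],[[0,0,0],[0,0,0],0.3],[[0,0,0],[0,0,0],0.3],[[0,0,0],[0,0,0],0.3]]' | python3 f.py 9
```

```text
27.28 th 1.131 r 85.5 z 141.6  resist 8.52 radial -0.29 fz 1.1
27.9 th 1.131 r 85.5 z 141.6  resist 8.69 radial -0.15 fz 0.5
```

The push is about 2.6 N above the free 6.0 N read the same way. By angle (14 N/rad past about 0.90) it is about 3 N. Both sit inside 2–4 N. Now I'll back off, open, lift clear and check.

```bash
cd .;
python3 -m creep '[[[0.11,0.25,0],[0,0,0],0.3],[[0.22,0.5,0],[0,0,0],0.3],[[0.33,0.73,0],[0,0,0],0.3],[[0.33,0.73,0],[0,0,0],0.5],[[0.33,0.73,0],[0,0,0],0.5]]' | python3 f.py 9
python3 -m creep '[[[0,0,1],[0,0,0],0.5],[[0,0,3],[0,0,0],0.5],[[0,0,6],[0,0,0],0.5],[[0,0,9],[0,0,0],0.5],[[0,0,11],[0,0,0],0.5]]'
python3 -m creep '[[[3,0,0],[0,0,0],0.5],[[5,0,0],[0,0,0],0.5],[[7,0,0],[0,0,0],0.5],[[7,0,0],[0,0,0],0.5],[[7,0,0],[0,0,0],0.5]]'
python3 - <<'E'
from workcell import get_image
import cv2,numpy as np
s=get_image("side")["color"][:,:,::-1];t=get_image("top")["color"][:,:,::-1]
c=lambda im,x,y,w,h:cv2.resize(im[y:y+h,x:x+w],(400,300),interpolation=cv2.INTER_CUBIC)
cv2.imwrite("pics/end.png",np.vstack([np.hstack([c(s,280,262,100,75),c(t,172,190,80,60)]),np.hstack([c(s,295,120,80,60),c(t,385,150,80,60)])]))
E
```

```text
28.52 th 1.080 r 84.9 z 141.4  resist -0.22 radial -0.02 fz 0.3
t: 29.15
tcp_pos: [0.63, -0.2809, 0.2542]
tcp_rot: [0.001, -0.533, 0.846, -0.001]
force: [-0.7, -0.0, -0.1]
width: 0.497
t: 29.78
tcp_pos: [0.6988, -0.2805, 0.2517]
tcp_rot: [-0.0, -0.533, 0.846, 0.0]
force: [0.1, 1.5, 0.3]
width: 0.5
```

View pics/end.png

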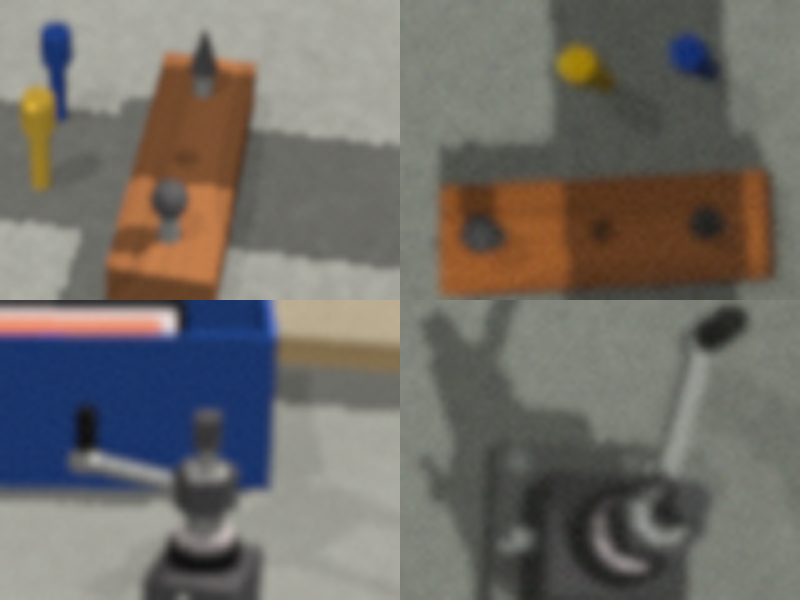

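The burr stands straight in the collet (side crop (208,430)), the lever has turned, and the ball, cone and look-alikes are unmoved. Handing in.

```bash
python3 -c "
from workcell import ctrl
print(ctrl.sense()['force']);print(ctrl.job_done())"
```

```text
[-0.11475116 -0.04030359  1.17161907]
the job is handed in; nothing more can be done
None
```

The cylinder-headed burr is in the grinder's collet and pushed home, the nut is tightened, and the job was handed in at about 30 s of the 72 s. No verdict came back.

- **Insertion:** I took the burr from the middle hole. The plug slid at about 5–6 N, then the burr stopped dead as the push rose to 10.7 N and then 12.7 N, well under the 30 N limit. The foot was about 25 mm below the mouth.
- **Tightening:** I turned the lever clockwise about 1.06 rad. The free push was about 6.0 N and the final steady push about 8.6 N, so about 2.6 N above free. The lever angle gives about 3 to 3.5 N. Both lie in the 2–4 N band.
- **Force reading disagreements:** Single readings vary by about 0.5 N. One reading just after the last step was lower than expected, at 7.3 N, but it settled at 8.5–8.7 N while holding. My free push was taken after a shorter pause than that last reading. It was also above the 4 N given for a paused lever; against that 4 N the grip would be about 4.6 N, above the band but under the 5 N limit.
- **Release and last look:** After backing off, the sideways force on the tool was about zero, and I lifted clear. The last picture shows the burr upright in the collet and the ball and cone burrs in place. It did not cover the tin and spanner, but the arm never went near them.

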